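# Fish the dropped jig block out from between the cabinets

## Robot

A 6-joint arm with a two-finger parallel gripper is mounted at the origin on the work surface; the furniture and walls round the work are solid. World frame = base frame: x ahead of the robot, y to its left, z up, the work surface at z = 0. Lengths are in m, angles in rad, forces in N, time in s.
With the tool pointing down it reaches from about 0.325 to 0.9 m from the base axis. Payload 6.1 kg.
Tool frame: the origin (TCP) lies at the very end of the fingers, on their centre line; the grasp point (between the pads) lies 19 mm behind it; z points along the fingers, y is the line along which they close (so a half turn about z gives the same grasp; the last joint's range is limited). The gripper opens to 85 mm and grips with 20 to 120 N. Pads are 22 mm wide; open, the fingers measure 114 mm over their backs; the gripper's body (76 mm by 85 mm) begins 54 mm behind the grasp point. The pads swing forward as they close: fully open they stand 13 mm farther back than shut.
Start: joints at [-1.408, 0.22, 1.526, -0, 1.395, -0.126], TCP at [0.178, -0.599, 0.231] pointing down, gripper open.
Joint ranges: [-2.98, 2.98], [-0.91, 2.08], [0.09, 2.57], [-1.24, 4.39], [0.2, 2.65], [-2.68, 2.68]. Speed limits (rad/s): [2.57, 2.57, 3.01, 3.14, 3.14, 3.14].

## Interface

Orientations are given as a rotation vector (axis times angle).
In Python, from station import ctrl gives the robot as it stands.
- The arm moves only by the tool apply_moves, never from a script. Its argument "targets" is a list of rows, each a list of 2 entries, a list of its own where there are three numbers: the shift along the tool's x, y, z in m, then the turn, a rotation vector about the tool's x, y, z in degrees. In form: [[[dx, dy, dz], [rx, ry, rz]], ...]. A call has 1 to 5 rows; each row shifts and turns the commanded pose from where the row before left it, along the tool's axes as they then stand; what a row does not reach is not made up. A row lasts 1/12 s, in which the tool goes at most 41.7 mm and 7.16 degrees, less where a joint would pass 70% of its speed; a pose out of reach is approached as far as the arm can. A call with a gripper value outside its range is refused whole. "hand" is the opening, from 0 (shut) to 1 (fully open), set as the call begins (left out, the last holds). The fingers move at their own pace and stop on an object; "grip_force" is the grip in N (left out, the last holds). Time passes only in rows, so rows that do not move let the fingers close. It gives the time, the measured TCP pose, the force, the opening and the grip force at its end, in the units of the state.
- ctrl.read_state(): the state, without advancing time (a new reading comes with each control period).
- ctrl.camera(name): name is "side" or "top" or "wrist"; returns the picture (400x640x3 uint8, red, green, blue); there is no depth.
- ctrl.calibration(name): a dict with "fx", "fy", "cx", "cy" (pixels), "k1" (the pictures are not rectified: a ray, as slopes to the right and down, at radius r is drawn at 1 + k1 r^2 times it, then the intrinsics apply), "origin" and "orientation" of the camera in the world; the wrist camera has in their place "T_tool_cam" (4x4, takes a point from camera to tool coordinates, whose origin is the TCP and whose axes are the flange's). Camera axes: x right, y up, looking along -z (the intrinsics and any distortion apply to the point x, -y, -z); pixel columns grow to the right and rows downward; lengths in m; the calibration is good to about 2 mm. A picture is of the moment at which its call begins: read the wrist's pose just before it. calibration takes no time and is no camera call.
- ctrl.finish_job(): hands the job in; it is judged then, once.
The state is a dict: "time": time; "joint_pos": joint angles; "dq": joint speeds; "effort": joint torques, N m; "position": TCP position; "tcp_rot": TCP orientation; "wrist_force": force on the tool from outside, world axes, zero at the start; "moment": the same for the moment, N m; "width": finger opening in m; "grip_force": force on a finger pad.
Only numpy, scipy, OpenCV 4.12 (cv2) and the standard library are available. Lean on these libraries where they do the work, as an engineer would, in place of code of your own. Each camera call takes 0.05 s, during which the arm holds its last target. There are 200 camera calls.

## Task

A small steel jig block has slid to the back of the narrow gap between the two little drawer cabinets. Take the bent rod from its hanger, feel with its toe for the pocket in the block's top without ever pressing on the block with 15 N or more, and with the toe in the pocket draw the whole block out onto the bench just in front of the gap; touch it with the rod only and do not force the rod against the cabinets. Then hang the rod back on its collar and let go, leaving the canister, wax and tin where they are.

Things in the scene. Friction and masses are not known exactly. Their poses are not given: they have to be found in the camera images.
- rod: Bent rod, upright in the hanger, 170 mm tall, 0.14 kg. Origin: on the shank's axis, level with the toe's underside; z up, x the way the foot points. Shank 8 mm round; level foot at z 20 mm (15-25 at the sleeve), ends in a toe 8 mm round turned down to z 0. The foot is telescopic, stiff, not to be reset: toe axis at x = 40 to 60 mm, y = 0, not measured. Collar 32 mm round, z 100-108.
- handle (a point): Grip point in the rod's wooden handle, (0, 0, 128) mm in the rod's frame, same axes. Handle 18 x 18 mm square, sides along the rod's x and y, z 108 to 170 mm. Best held with the fingers closing along x and their tips right above the collar (top z 108), which then takes the thrust; held only by friction the rod creeps up in the grip when pressed down.
- hanger: Fixed steel portal, 60 mm deep (x), 138 mm wide over its foot plates. Origin: on the bench under the middle of its top plate (upper face z 120 mm, 8 thick, 80 wide). Slot 13 mm wide along y = 0, open at the front (-x), ends at x = +6. 64 mm free between the side plates. Hung: shank at x -4 to 2, rod origin at z 20, foot under the plate to +x. Lift 10 mm, draw to the front; return the same way.
- cabinets: Two wooden drawer cabinets, fixed, each 60 wide, 120 deep, 75 mm high, with a 30 mm wide gap between. Origin: on the bench, middle of the gap's mouth; +x runs into the gap, z up. Floor of the gap is the bench; back panel at x = 120 mm (10 thick). A bridge roofs the gap from x = 62 to 120 mm, underside z 52, top z 75; before x = 62 it is open above. Drawer knobs stand 9 mm out in front.
- block: Steel block 62 x 22 x 16 mm (x, y, z), 0.13 kg, flat on the bench, lengthwise in the gap, its end within 7 mm of the back panel: no room to hook behind it. Origin: centre of its underside. In the middle of its flat top (z 16) a square-edged pocket, 10.5 mm along x, 14 mm along y, 9 deep. A toe sliding on the top with 2-5 N does not shift the block; it drops in over the pocket.
- canister: Black canister, 34 mm round, 47 mm high, loose, to the right (-y) in front of the cabinets. Origin: centre of its underside. Bystander.
- wax: Round lump of beeswax, 44 mm round, 22 mm high, loose, to the left (+y) in front of the cabinets. Origin: centre of its underside. Bystander.
- tin: White round tin, 42 mm round, 18 mm high, loose, at the far side of the bench. Origin: centre of its underside. Bystander.
Things that resemble listed ones, but are neither listed nor needed, are in the scene too. Leave any orange look-alike of the rod alone.

How it is judged:
On the way, in this order (a step that is already met when the one before it is completed fails the run):
1. the rod is taken out of its hanger (horizontal distance between rod and hanger above 0.08 m), for 0.1 s.
2. the toe bears on the block inside the gap (contact force between rod and block above 0.3 N and x of block in the frame of cabinets above 0.04 m), for 0.1 s.
3. the whole block is out of the gap (x of block in the frame of cabinets below -0.032 m and height (world z) of block below 0.005 m), for 0.1 s.
At the end, for the whole second after the job is handed in: Block flat and still on the bench, its centre 32 to 200 mm in front of the gap's mouth (all of it out) and within 100 mm of the gap's middle line; rod hanging on its collar in the hanger: within 20 mm of its centre, toe 16 to 24 mm over the bench, upright within 0.12 rad, at rest (x of block in the frame of cabinets between -0.2 and -0.032 m and y of block in the frame of cabinets between -0.1 and 0.1 m and height (world z) of block below 0.004 m and angle between block's own z axis and vertical below 0.1 rad and linear speed of block below 0.02 m/s and horizontal distance between rod and hanger below 0.02 m and height (world z) of rod between 0.016 and 0.024 m and angle between rod's own z axis and vertical below 0.12 rad and linear speed of rod below 0.03 m/s); the robot touches nothing.
It fails at once if the rod presses on the block with 15 N or more (contact force between rod and block above 15 N).
It fails at once if the rod is forced against the cabinets with more than 15 N (contact force between rod and cabinets above 15 N).
It fails at once if the fingers or arm touch the block (contact force between any of the fingers, the arm and block above 0.3 N).
It fails at once if the canister, wax or tin is shifted by more than 12 mm (distance of any of canister, wax, tin from where it was at the start of the episode above 0.012 m).
It also fails if it takes over 72 s, if anything falls off the work surface, if the arm or the gripper's body presses on something with over 40 N, if the wrist force passes 120 N, or if a joint passes its speed limit or range.

## Working session

There is one attempt and no reset: what is moved stays moved. The work goes in short steps, Python scripts to look and compute and a tool call to move; the robot and the scene stay as the last step left them, time stands still between calls to the robot, and variables do not carry over. Pictures are saved under pics/ and viewed, at most 13 in all, crops included, and the job is handed in when it is done.

Besides the shell and the picture viewer there is one more tool, called after "Request:" by a JSON object that holds its "api" and its "payload". apply_moves: Moves the arm, as the interface text tells. Its arguments: {"type":"object","properties":{"targets":{"type":"array","items":{"type":"array"}},"hand":{"type":"number"},"grip_force":{"type":"number"}},"required":["targets"]}

```bash
mkdir -p pics; ls
cat > h.py <<'E'
import numpy as np, cv2
from scipy.spatial.transform import Rotation as R
from station import ctrl
def cam(name):
    c=ctrl.calibration(name); 
    if name=="wrist":
        s=ctrl.read_state(); T=np.eye(4);T[:3,:3]=R.from_rotvec(s["tcp_rot"]).as_matrix();T[:3,3]=s["position"]
        T=T@np.array(c["T_tool_cam"]); return c,T[:3,:3],T[:3,3]
    o=np.array(c["orientation"]); 
    M=o if o.shape==(3,3) else (R.from_rotvec(o).as_matrix() if o.size==3 else R.from_quat(o).as_matrix())
    return c,M,np.array(c["origin"])
def ray(C,u,v):
    c,M,o=C; d=np.array([(u-c["cx"])/c["fx"],(v-c["cy"])/c["fy"]]); p=d.copy()
    for _ in range(20): p=d/(1+c["k1"]*(p@p))
    w=M@np.array([p[0],-p[1],-1]); return o,w/np.linalg.norm(w)
def plane(C,u,v,z):
    o,d=ray(C,u,v); return o+d*(z-o[2])/d[2]
def tri(r):
    A=sum(np.eye(3)-np.outer(d,d) for o,d in r); b=sum((np.eye(3)-np.outer(d,d))@o for o,d in r)
    return np.linalg.solve(A,b)
def proj(C,P):
    c,M,o=C; q=M.T@(np.array(P)-o); p=np.array([q[0],-q[1]])/-q[2]; p=p*(1+c["k1"]*(p@p))
    return p[0]*c["fx"]+c["cx"],p[1]*c["fy"]+c["cy"]
def save(name,img): cv2.imwrite("pics/"+name,img[:,:,::-1])
E
python3 - <<'E'
from h import *
for n in("side","top","wrist"):
    print(n,ctrl.calibration(n)); save(n+"0.png",ctrl.camera(n))
print(ctrl.read_state())
E
```

```text
pics
side {'fx': 453.10903522333666, 'fy': 453.10903522333666, 'cx': 319.6139174653496, 'cy': 189.51100552087195, 'k1': 0.013891968247001625, 'origin': array([1.04108931, 0.12064275, 0.8804091 ]), 'orientation': array([0.43650883, 0.49653774, 1.67932632])}
top {'fx': 411.42981520920216, 'fy': 411.42981520920216, 'cx': 318.8867159707587, 'cy': 195.17976786456833, 'k1': 0.021411090694808486, 'origin': array([0.34232671, 0.04775188, 0.99816558]), 'orientation': array([ 0.15719985, -0.17890773, -1.65323944])}
wrist {'fx': 326.17331978622326, 'fy': 326.17331978622326, 'cx': 322.7808359848607, 'cy': 200.90446883677762, 'k1': -0.05933841683735453, 'T_tool_cam': array([[-1.04183835e-03,  9.60066743e-01,  2.79769127e-01,
         7.04255868e-02],
       [ 9.99998786e-01,  1.32435250e-03, -8.20782856e-04,
        -1.09528495e-04],
       [-1.15851927e-03,  2.79767932e-01, -9.60066957e-01,
        -1.43138669e-01],
       [ 0.00000000e+00,  0.00000000e+00,  0.00000000e+00,
         1.00000000e+00]])}
{'time': 0.15, 'joint_pos': array([-1.40810952e+00,  2.21049787e-01,  1.52737035e+00,  3.03005949e-06,
        1.39475114e+00, -1.26106818e-01]), 'dq': array([ 0.0008265 , -0.00169357, -0.00424858, -0.00016547, -0.00035367,
        0.00141109]), 'effort': array([ 1.05957144e-03, -4.97484112e+01, -3.89906359e+01, -3.44324626e-04,
        7.19746909e-03, -3.41883629e-05]), 'position': array([ 0.17791039, -0.59863023,  0.23043593]), 'tcp_rot': array([-3.10733586e+00, -4.51833236e-01,  4.06460625e-05]), 'wrist_force': array([-0.80820729,  0.63469466, -0.74151732]), 'moment': array([ 0.01086838, -0.0119326 , -0.00193811]), 'grip_force': 0.0, 'width': 0.08560314092539108}
```

View pics/side0.png

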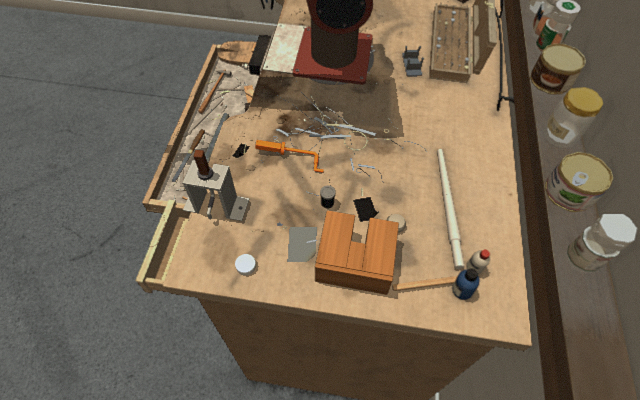

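View pics/top0.png

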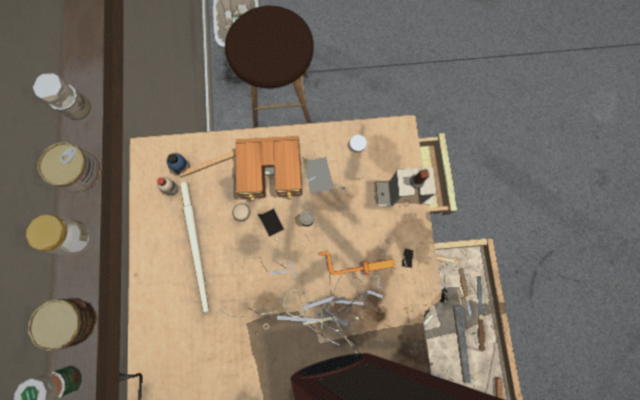

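The rod with its dark-brown handle stands in the grey portal hanger, at side (203,165) and top (415,182). The flat orange piece at side (290,153) and top (355,267) is the look-alike. The cabinets are at top (268,167), the canister at top (305,218), the wax at top (241,212) and the tin at top (358,143). I'll confirm in one enlarged crop.

Run:
```python
import cv2,numpy as np
s=cv2.imread("pics/side0.png");t=cv2.imread("pics/top0.png")
f=lambda i,x,y,w,h,k:cv2.resize(i[y:y+h,x:x+w],None,fx=k,fy=k,interpolation=cv2.INTER_CUBIC)
a=np.hstack([f(s,170,140,80,60,5)[:300],f(t,370,150,80,60,5)])
b=np.hstack([f(s,305,180,100,75,4),f(t,220,125,100,75,4)])
cv2.imwrite("pics/c1.png",np.vstack([a,b]))
```

```text
(no output)
```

View pics/c1.png

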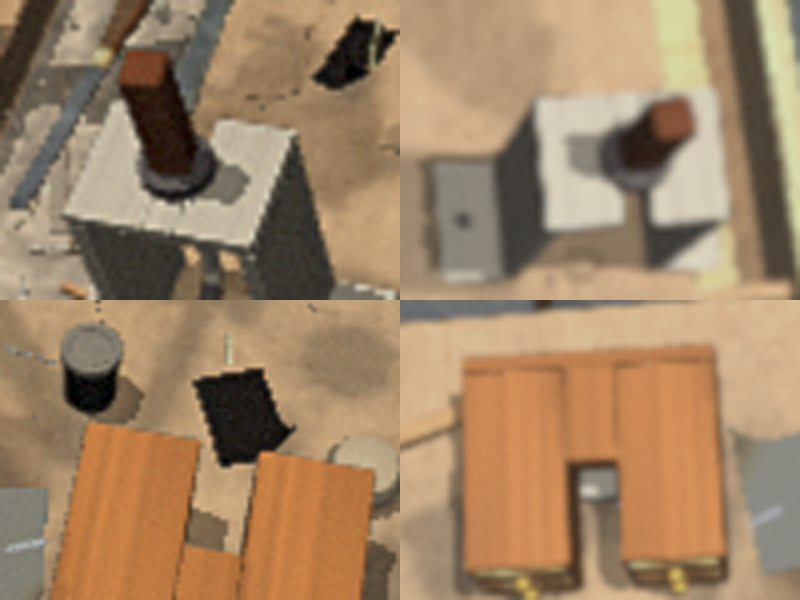

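Run:
```python
from h import *
S,T=cam("side"),cam("top")
np.set_printoptions(precision=4,suppress=True)
t=lambda x,y:((x-400)/5+370,y/5+150); s=lambda x,y:(x/5+170,y/5+140)
t2=lambda x,y:((x-400)/4+220,(y-300)/4+125)
for p in[(538,97),(715,90),(730,222),(547,230)]: print("hang",plane(T,*t(*p),.12))
for p in [(66,213),(112,105),(297,130),(250,245)]: print("hangS",plane(S,*s(*p),.12))
print("htop",tri([ray(S,*s(147,54)),ray(T,*t(672,107))]),"collar",tri([ray(S,*s(177,165)),ray(T,*t(640,160))]))
for a,b in [((66,213),(715,90)),((112,105),(730,222)),((297,130),(547,230)),((250,245),(538,97))]:print("tri",tri([ray(S,*s(*a)),ray(T,*t(*b))]))
for p in [(468,567),(464,358),(715,345),(723,560),(570,463),(617,463)]: print("cab",plane(T,*t2(*p),.075))
for n,p,z in [("can",(305,218),.047),("wax",(241,212),.022),("tin",(358,143),.018),("sheet",(271,222),0)]: print(n,plane(T,*p,z))
print("blockedge",plane(T,*t2(600,500),.016))
# side cabinets corner
s2=lambda x,y:(x/4+305,(y-300)/4+180)
for p in [(87,423),(198,438),(258,453),(374,473),(190,545),(242,550)]: print("cabS",plane(S,*s2(*p),.075))
```

```text
hang [ 0.5727 -0.1515  0.12  ]
hang [ 0.5689 -0.2299  0.12  ]
hang [ 0.5091 -0.2276  0.12  ]
hang [ 0.5126 -0.1477  0.12  ]
hangS [ 0.574  -0.2269  0.12  ]
hangS [ 0.5184 -0.2257  0.12  ]
hangS [ 0.5181 -0.1463  0.12  ]
hangS [ 0.5767 -0.1495  0.12  ]
htop [ 0.544  -0.1871  0.1946] collar [ 0.5409 -0.1926  0.116 ]
tri [ 0.5702 -0.2308  0.114 ]
tri [ 0.5111 -0.2308  0.1093]
tri [ 0.5138 -0.1488  0.1137]
tri [ 0.5738 -0.1519  0.1153]
cab [0.5644 0.2126 0.075 ]
cab [0.6908 0.2088 0.075 ]
cab [0.686  0.0608 0.075 ]
cab [0.5555 0.0666 0.075 ]
cab [0.6211 0.1506 0.075 ]
cab [0.6187 0.1234 0.075 ]
can [0.4942 0.0627 0.047 ]
wax [0.5264 0.2149 0.022 ]
tin [ 0.6763 -0.0848  0.018 ]
sheet [0.4993 0.147  0.    ]
blockedge [0.6137 0.1402 0.016 ]
cabS [0.5648 0.0663 0.075 ]
cabS [0.5642 0.124  0.075 ]
cabS [0.5679 0.1553 0.075 ]
cabS [0.5698 0.2146 0.075 ]
cabS [0.6258 0.1273 0.075 ]
cabS [0.6243 0.153  0.075 ]
```

The enlarged crop confirms the brown-handled rod, hung by its collar in the steel portal with the slot facing the robot. The orange piece lies flat and stays untouched. The block's front end shows in the gap under the bridge edge. I'll move above the rod for a near look.

Request:
{"api": "apply_moves", "payload": {"targets": [[[0, 0, -0.002], [0, 0, -7.1]], [[0, 0, -0.002], [0, 0, -7.1]], [[0, 0, -0.002], [0, 0, -7.1]], [[0, 0, -0.002], [0, 0, -7.1]], [[0, 0, -0.002], [0, 0, -7.1]]], "hand": 1}}

```text
time: 0.57
position: [0.1779, -0.5989, 0.2409]
tcp_rot: [-2.818, -1.387, -0.0]
wrist_force: [0.9, 0.0, 0.1]
width: 0.0853
grip_force: 0.0
```

Request:
{"api": "apply_moves", "payload": {"targets": [[[0, 0, -0.002], [0, 0, -7.1]], [[0, 0, -0.002], [0, 0, -7.1]], [[0, 0, -0.002], [0, 0, -7.1]], [[0, 0, -0.002], [0, 0, -7.1]], [[0, 0, -0.002], [0, 0, -7.1]]]}}

```text
time: 0.98
position: [0.1779, -0.5989, 0.2509]
tcp_rot: [-2.261, -2.18, -0.001]
wrist_force: [1.4, 0.1, -0.4]
width: 0.0855
grip_force: 0.0
```

Request:
{"api": "apply_moves", "payload": {"targets": [[[0.028, 0.023, 0], [0, 0, 0]], [[0.028, 0.023, 0], [0, 0, 0]], [[0.028, 0.023, 0], [0, 0, 0]], [[0.028, 0.023, 0], [0, 0, 0]], [[0.028, 0.023, 0], [0, 0, 0]]]}}

```text
time: 1.4
position: [0.2995, -0.4626, 0.2509]
tcp_rot: [-2.269, -2.172, -0.0]
wrist_force: [1.0, -1.0, 0.5]
width: 0.0857
grip_force: 0.0
```

Request:
{"api": "apply_moves", "payload": {"targets": [[[0.028, 0.023, 0], [0, 0, 0]], [[0.028, 0.023, 0], [0, 0, 0]], [[0.028, 0.023, 0], [0, 0, 0]], [[0.028, 0.023, 0], [0, 0, 0]], [[0.028, 0.023, 0], [0, 0, 0]]]}}

```text
time: 1.82
position: [0.4206, -0.3276, 0.2511]
tcp_rot: [-2.269, -2.173, -0.0]
wrist_force: [1.3, -0.2, 0.5]
width: 0.0856
grip_force: 0.0
```

Request:
{"api": "apply_moves", "payload": {"targets": [[[0.028, 0.023, 0], [0, 0, 0]], [[0.028, 0.023, 0], [0, 0, 0]], [[0.028, 0.023, 0], [0, 0, 0]], [[0.028, 0.023, 0], [0, 0, 0]], [[0, 0, 0], [0, 0, 0]]]}}

```text
time: 2.23
position: [0.5195, -0.2163, 0.251]
tcp_rot: [-2.262, -2.179, -0.004]
wrist_force: [-0.3, 0.5, 0.4]
width: 0.0854
grip_force: 0.0
```

Run:
```python
from h import *
s=ctrl.read_state();print(s["time"],s["position"],s["tcp_rot"],s["wrist_force"],s["joint_pos"])
im=ctrl.camera("wrist");save("w1.png",im)
W=cam("wrist")
for P in [(.541,-.19,.19),(.541,-.19,.128)]:print(proj(W,P))
```

```text
2.2333 [ 0.51954758 -0.21625702  0.25104789] [-2.26225116 -2.17873357 -0.00434022] [-0.26848945  0.45726095  0.38952234] [-0.53627727  0.05895665  1.6681767   0.00290816  1.41448431 -0.49912228]
(np.float64(358.18683357653583), np.float64(173.71903244890052))
(np.float64(350.3452268008041), np.float64(158.6597728765118))
```

View pics/w1.png

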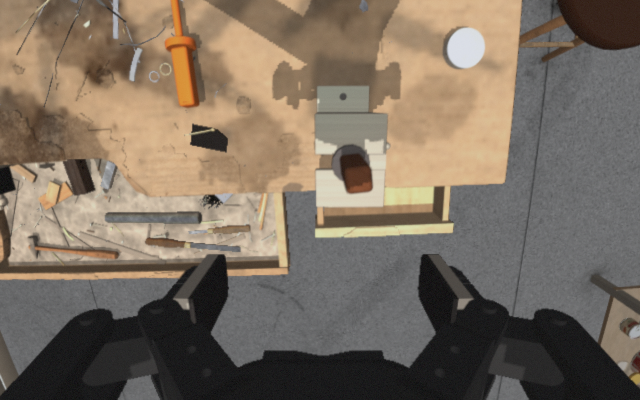

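The wrist view shows the hanger plate at columns 316-387 and rows 113-207, with the collar at (350,160) and the handle top face near (359,181). I'll refine by masks.

Run:
```python
from h import *
W=cam("wrist"); im=cv2.imread("pics/w1.png")
c=im[100:220,300:400]; hsv=cv2.cvtColor(c,cv2.COLOR_BGR2HSV)
pl=((hsv[...,1]<40)&(hsv[...,2]>120)).astype(np.uint8)
pl=cv2.morphologyEx(pl,cv2.MORPH_CLOSE,np.ones((25,25)));n,l,st,ce=cv2.connectedComponentsWithStats(pl)
k=1+np.argmax(st[1:,4]);cn=cv2.findContours((l==k).astype(np.uint8),0,2)[0][0]
r=cv2.minAreaRect(cn);print(r);b=cv2.boxPoints(r)+[300,100]
for p in b:print(p,plane(W,*p,.12))
print("mid",plane(W,r[0][0]+300,r[0][1]+100,.12))
hd=((hsv[...,0]<15)&(hsv[...,1]>120)&(hsv[...,2]>60)&(hsv[...,2]<140)).astype(np.uint8)
n,l,st,ce=cv2.connectedComponentsWithStats(hd);k=1+np.argmax(st[1:,4]);print("hd",st[k],ce[k]+[300,100]);
ys,xs=np.where(l==k);r=cv2.minAreaRect(np.c_[xs,ys].astype(np.float32));print(r)
print(plane(W,r[0][0]+300,r[0][1]+100,.19))
cv2.imwrite("pics/c2.png",cv2.resize(im[90:220,300:400],None,fx=4,fy=4,interpolation=2))
```

```text
((50.69218063354492, 62.618324279785156), (89.23643493652344, 129.46359252929688), 10.581636428833008)
[294.94562149 218.05578613] [ 0.49156052 -0.24240569  0.12      ]
[318.71983719  90.79381466] [ 0.51724677 -0.13547666  0.12      ]
[406.43873596 107.18086243] [ 0.58807705 -0.15071741  0.12      ]
[382.66452026 234.44284058] [ 0.56980565 -0.26115726  0.12      ]
mid [ 0.54186203 -0.19465181  0.12      ]
hd [ 45  65  27  28 616] [357.84253247 178.57792208]
((57.64024353027344, 78.76219177246094), (25.288820266723633, 25.6201171875), 83.6598129272461)
[ 0.54061869 -0.19327     0.19      ]
```

View pics/c2.png

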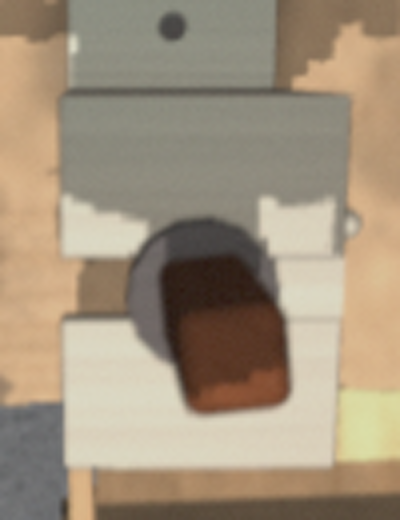

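Run:
```python
from h import *
W=cam("wrist");f=lambda p,z:plane(W,p[0]/4+300,p[1]/4+90,z)[:2]
y=lambda a,b:np.degrees(np.arctan2(*(b-a)[::-1]))
P=[f(p,.12) for p in[(60,95),(350,97),(333,467),(65,468)]];print(P,np.mean(P,0),y(P[0],P[1]),y(P[3],P[2]),y(P[3],P[0]),y(P[2],P[1]))
H=[f(p,.19) for p in[(177,315),(275,303),(292,405),(190,412)]];print(H,np.mean(H,0),y(H[0],H[1]),y(H[3],H[2]),y(H[3],H[0]),y(H[2],H[1]))
print("collar",f((203,292),.128))
m=np.mean(H,0);S,T=cam("side"),cam("top")
print(tri([ray(W,358.75,179.5),ray(S,199.4,150.8),ray(T,424.4,171.4)]))
s=ctrl.read_state();print(R.from_rotvec(s["tcp_rot"]).as_matrix())
```

```text
[array([ 0.513462  , -0.15329946]), array([ 0.57264261, -0.15584286]), array([ 0.56996578, -0.23491837]), array([ 0.51095571, -0.23285059])] [ 0.54175652 -0.19422782] -2.460887315096977 -2.006881050034936 88.19546864338115 88.0611914859387
[array([ 0.53219366, -0.18645742]), array([ 0.54774131, -0.18511647]), array([ 0.55048324, -0.20190236]), array([ 0.53396177, -0.20243879])] [ 0.54109499 -0.19397876] 4.929440481151243 1.8596496737923762 96.31325048186969 99.27715852711734
collar [ 0.54127347 -0.19360343]
[ 0.54257849 -0.18957285  0.19287732]
[[ 3.79407029e-02  9.99279960e-01 -2.55861996e-04]
 [ 9.99279590e-01 -3.79404567e-02  9.06904557e-04]
 [ 8.96544028e-04 -2.90086267e-04 -9.99999556e-01]]
```

Request:
{"api": "apply_moves", "payload": {"targets": [[[0.0125, 0.0105, 0], [0, 0, 0]], [[0.0125, 0.0105, 0], [0, 0, 0]], [[0, 0, 0.03], [0, 0, 0]], [[0, 0, 0.03], [0, 0, 0]], [[0, 0, 0.03], [0, 0, 0]]]}}

```text
time: 2.7
position: [0.5383, -0.1981, 0.1607]
tcp_rot: [2.268, 2.172, -0.0]
wrist_force: [-1.3, -0.1, 0.6]
width: 0.0855
grip_force: 0.0
```

Request:
{"api": "apply_moves", "payload": {"targets": [[[0, 0, 0.012], [0, 0, 0]], [[0, 0, 0.01], [0, 0, 0]], [[0, 0, 0.01], [0, 0, 0]], [[0, 0, 0], [0, 0, 0]], [[0, 0, 0], [0, 0, 0]]]}}

```text
time: 3.12
position: [0.5389, -0.1977, 0.1301]
tcp_rot: [2.268, 2.172, 0.0]
wrist_force: [0.1, -0.5, 0.6]
width: 0.0859
grip_force: 0.0
```

Run:
```python
from h import *
s=ctrl.read_state();print(s["time"],s["position"],s["wrist_force"])
W=cam("wrist");im=ctrl.camera("wrist");sd=ctrl.camera("side")
print(proj(W,(.5415,-.192,.128)))
o=np.vstack([np.hstack([im[0:300,120:520],cv2.resize(sd[135:210,165:265],None,fx=4,fy=4,interpolation=2)])])
save("w2.png",o)
```

```text
3.1167 [ 0.53889348 -0.19769823  0.13008934] [ 0.13007707 -0.46323221  0.56452096]
(np.float64(328.8004723140223), np.float64(245.73929510673025))
```

View pics/w2.png

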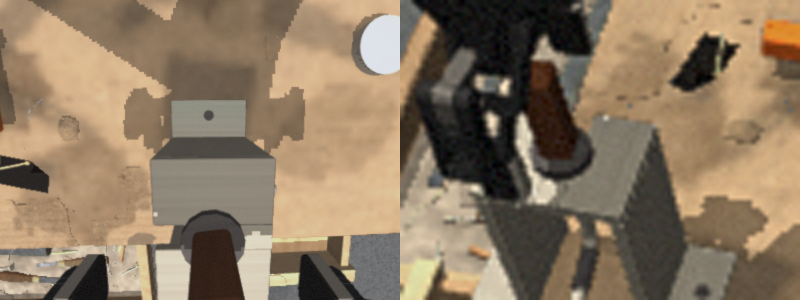

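Near view: the collar is at wrist (333,238) against a predicted (329,246), which puts the rod at about (0.543,-0.189). I'll correct and grip.

Request:
{"api": "apply_moves", "payload": {"targets": [[[0.0045, 0.002, 0.0005], [0, 0, 0]], [[0.0045, 0.002, 0.0005], [0, 0, 0]], [[0, 0, 0], [0, 0, 0]]]}}

```text
time: 3.47
position: [0.5437, -0.1875, 0.129]
tcp_rot: [2.267, 2.174, 0.001]
wrist_force: [-1.0, -0.3, -1.4]
width: 0.0854
grip_force: 0.0
```

Request:
{"api": "apply_moves", "payload": {"targets": [[[0, 0, 0], [0, 0, 0]], [[0, 0, 0], [0, 0, 0]], [[0, 0, 0], [0, 0, 0]], [[0, 0, 0], [0, 0, 0]], [[0, 0, 0], [0, 0, 0]]], "hand": 0, "grip_force": 80}}

```text
time: 3.88
position: [0.5429, -0.1884, 0.1283]
tcp_rot: [-2.269, -2.173, 0.0]
wrist_force: [-0.5, 1.1, 0.2]
width: 0.026
grip_force: 0.0
```

Request:
{"api": "apply_moves", "payload": {"targets": [[[0, 0, 0], [0, 0, 0]], [[0, 0, 0], [0, 0, 0]], [[0, 0, 0], [0, 0, 0]], [[0, 0, 0], [0, 0, 0]], [[0, 0, 0], [0, 0, 0]]]}}

```text
time: 4.3
position: [0.5431, -0.1885, 0.1285]
tcp_rot: [2.268, 2.173, 0.0]
wrist_force: [-0.2, -0.5, 2.2]
width: 0.0174
grip_force: 78.1
```

Request:
{"api": "apply_moves", "payload": {"targets": [[[0, 0, -0.006], [0, 0, 0]], [[0, 0, -0.006], [0, 0, 0]], [[0, 0, 0], [0, 0, 0]], [[0, -0.01, 0], [0, 0, 0]], [[0, -0.02, 0], [0, 0, 0]]]}}

```text
time: 4.72
position: [0.5141, -0.1873, 0.1408]
tcp_rot: [2.267, 2.173, 0.001]
wrist_force: [0.3, -0.4, -0.5]
width: 0.017
grip_force: 78.3
```

Request:
{"api": "apply_moves", "payload": {"targets": [[[0, -0.025, 0], [0, 0, 0]], [[0, -0.025, 0], [0, 0, 0]], [[0, -0.025, 0], [0, 0, 0]], [[0, -0.015, 0], [0, 0, 0]], [[0, 0, 0], [0, 0, 0]]]}}

```text
time: 5.13
position: [0.4204, -0.1826, 0.1398]
tcp_rot: [-2.268, -2.171, 0.001]
wrist_force: [0.1, -0.1, -1.4]
width: 0.0172
grip_force: 78.4
```

Run:
```python
from h import *
s=ctrl.read_state();print(s["time"],s["position"],s["tcp_rot"],s["wrist_force"],s["width"])
im=ctrl.camera("wrist");sd=ctrl.camera("side");save("w3.png",im);save("s3.png",sd);save("t3.png",ctrl.camera("top"))
o=np.hstack([cv2.resize(im[100:300,220:420],(400,400),interpolation=2),cv2.resize(sd[115:215,165:265],(400,400),interpolation=2)])
save("w3c.png",o)
W=cam("wrist");x,y,z=s["position"]
for d in(.04,.05,.06):print(proj(W,(x+d,y-.0015,z-.108)),proj(cam("side"),(x+d,y-.0015,z-.108)))
print(proj(W,(x,y,z-.108)))
```

```text
5.1333 [ 0.42044315 -0.1826288   0.13979088] [-2.26805874e+00 -2.17108554e+00  1.47920336e-03] [ 0.13410298 -0.13702038 -1.39953402] 0.0171788342361189
(np.float64(368.77891760724276), np.float64(196.1495250668731)) (np.float64(226.17649352799384), np.float64(166.63221679360325))
(np.float64(381.1994969349374), np.float64(195.61882543227605)) (np.float64(224.99403089085092), np.float64(170.08868727575873))
(np.float64(393.6001974966558), np.float64(195.08946550043999)) (np.float64(223.7989693518761), np.float64(173.58144377683362))
(np.float64(318.9400648927649), np.float64(196.4833960259168))
```

View pics/w3c.png

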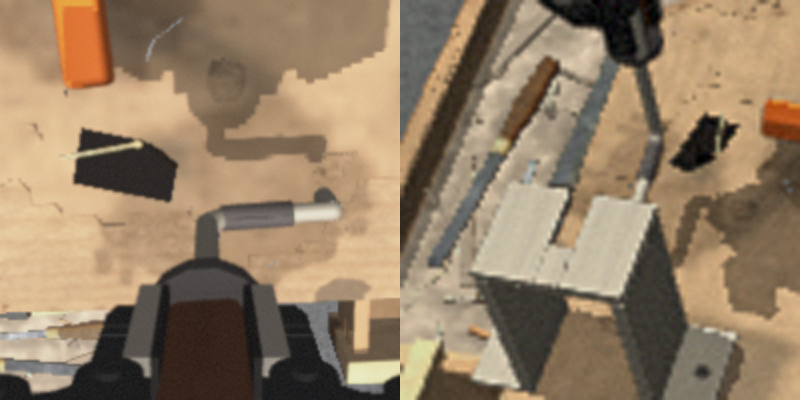

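Run:
```python
import cv2
i=cv2.imread("pics/w3.png")
cv2.imwrite("pics/w3d.png",cv2.resize(i[185:235,315:395],None,fx=10,fy=10,interpolation=2))
```

```text
(no output)
```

View pics/w3d.png

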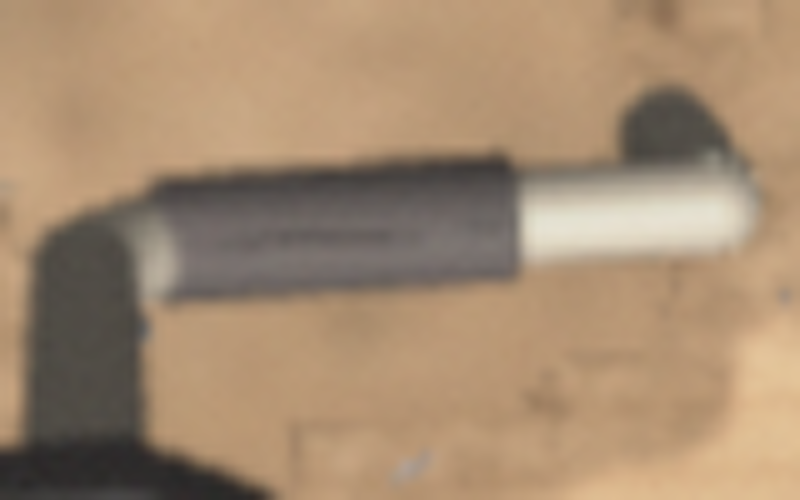

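The foot runs from the shank at wrist (323.5,209.3) to the bend at (385.5,206.2), and the toe's underside is centred near (381.8,198.3). It sits turned by a few degrees in the grip.

Run:
```python
from h import *
s=ctrl.read_state();p=s["position"];W=cam("wrist");M=R.from_rotvec(s["tcp_rot"]).as_matrix()
z0=p[2]-.109
f=lambda u,v,z:(M.T@(plane(W,u,v,z)-p))[:2]*1000
print("tool-frame mm (x,y): toe",f(381.8,198.3,z0),"bend",f(385.5,206.2,z0+.02),"shank",f(323.5,209.3,z0+.02))
print(f(315+17,185+23.9,z0+.02),f(315+51.2,185+21.8,z0+.02))
c=cam("side");print(M)
# cabinets/hanger compare: gap target
```

```text
tool-frame mm (x,y): toe [-0.68486491 46.90352911] bend [-1.14987357 46.23079945] shank [-3.50093258 -0.0715775 ]
[-3.19650077  6.27676676] [-1.59379984 31.7954154 ]
[[ 4.31753661e-02  9.99066206e-01  1.61366727e-03]
 [ 9.99067294e-01 -4.31742393e-02 -7.26685890e-04]
 [-6.56338458e-04  1.64353712e-03 -9.99998434e-01]]
```

Carry on: raise, then move in front of the gap with the camera over its midline, to look under the bridge.

Request:
{"api": "apply_moves", "payload": {"targets": [[[0, 0, -0.02], [0, 0, 0.8]], [[0, 0, -0.02], [0, 0, 0.8]], [[0.032, 0.004, 0], [0, 0, 0.8]], [[0.032, 0.004, 0], [0, 0, 0.8]], [[0.032, 0.004, 0], [0, 0, 0]]]}}

```text
time: 5.7
position: [0.4447, -0.088, 0.1812]
tcp_rot: [2.33, 2.105, 0.002]
wrist_force: [0.6, -0.6, -1.7]
width: 0.0173
grip_force: 78.5
```

Request:
{"api": "apply_moves", "payload": {"targets": [[[0.032, 0.006, 0], [0, 0, 0]], [[0.032, 0.006, 0], [0, 0, 0]], [[0.032, 0.006, 0], [0, 0, 0]], [[0.032, 0.006, 0], [0, 0, 0]], [[0.03, 0.006, 0], [0, 0, 0]]]}}

```text
time: 6.12
position: [0.4899, 0.0681, 0.1806]
tcp_rot: [2.327, 2.11, 0.001]
wrist_force: [0.2, -1.5, -0.7]
width: 0.0173
grip_force: 78.4
```

Request:
{"api": "apply_moves", "payload": {"targets": [[[0, 0, 0], [0, 0, 0]], [[0, 0, 0], [0, 0, 0]]]}}

```text
time: 6.28
position: [0.4895, 0.0675, 0.1803]
tcp_rot: [2.324, 2.114, 0.0]
wrist_force: [-0.2, -0.3, -0.9]
width: 0.0172
grip_force: 78.6
```

Run:
```python
from h import *
s=ctrl.read_state();print(s["time"],s["position"],s["tcp_rot"],s["wrist_force"],s["width"])
W=cam("wrist");im=ctrl.camera("wrist");save("w4.png",im)
a=proj(W,(.563,.14,.075));b=proj(W,(.648,.14,.016));print(a,b)
save("w4c.png",np.hstack([cv2.resize(im[:,200:560],(400,444)),cv2.resize(im[60:180,400:500],(400,480),interpolation=2)[:444]]))
```

```text
6.2833 [0.4894679  0.06746613 0.18028467] [2.32404502e+00 2.11375862e+00 5.38502697e-05] [-0.24128831 -0.28934179 -0.93505135] 0.017230241018220994
(np.float64(414.1076313114618), np.float64(94.71251971613407)) (np.float64(488.92442202970835), np.float64(88.96946609603346))
```

View pics/w4c.png

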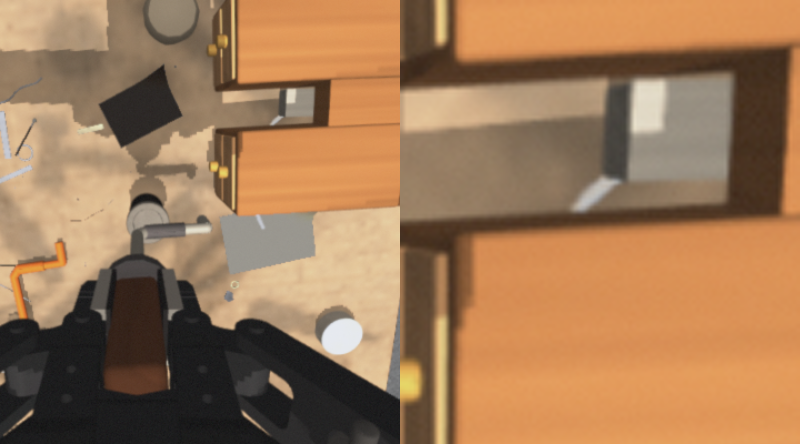

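The block's top front edge is at wrist (457.5,79.5)-(457,105.5), and its sides run back to column 484, where the bridge hides the pocket. The gap edges are at rows 75/118 (mouth) and 72/113 (bridge). I'll compute the geometry.

Run:
```python
from h import *
np.set_printoptions(precision=4,suppress=True)
W=cam("wrist");f=lambda p,z:plane(W,(p[0]-400)/4+400,p[1]/4+60,z)[:2]
y=lambda a,b:np.degrees(np.arctan2(*(b-a)[::-1]))
L=[f(p,.075) for p in((455,62),(790,48))];Q=[f(p,.075) for p in((460,232),(790,212))]
print("gap",L,Q,"yaw",y(*L),y(*Q),"w",L[1]-Q[1])
B=[f(p,.016) for p in((630,79),(735,72),(625,182),(735,180))];print("block",B,y(B[0],B[1]),y(B[2],B[3]))
g=np.radians((y(*L)+y(*Q))/2);ex=np.array([np.cos(g),np.sin(g)]);ey=np.array([-ex[1],ex[0]])
mid=(L[1]+Q[1])/2;org=mid-ex*.062
print("cab origin",org,"yaw",np.degrees(g))
for b in B:print("cabframe",(b-org)@ex*1e3,(b-org)@ey*1e3)
for b in L+Q:print("  gap",(b-org)@ex*1e3,(b-org)@ey*1e3)
im=cv2.imread("pics/w4.png");cv2.imwrite("pics/w4d.png",cv2.resize(im[190:220,320:400],None,fx=10,fy=10,interpolation=2))
```

```text
gap [array([0.5628, 0.1521]), array([0.6245, 0.1497])] [array([0.5628, 0.1219]), array([0.6254, 0.1203])] yaw -2.2392667600334035 -1.492414974671519 w [-0.0009  0.0294]
block [array([0.6183, 0.1488]), array([0.6425, 0.1485]), array([0.6172, 0.1263]), array([0.643 , 0.1247])] -0.8243378693852979 -3.668079434562676
cab origin [0.563 0.137] yaw -1.8658408673524614
cabframe 54.926582250317274 13.604684951998092
cabframe 79.09184513868038 14.04400118803618
cabframe 54.5351295255676 -8.940994833119449
cabframe 80.36247785867003 -9.753662034864977
  gap -0.7181300798851363 15.071676721385872
  gap 61.065246834079254 14.66899716007354
  gap 0.29789857078423504 -15.077239350614178
  gap 62.93475316592086 -14.66899716007355
```

View pics/w4d.png

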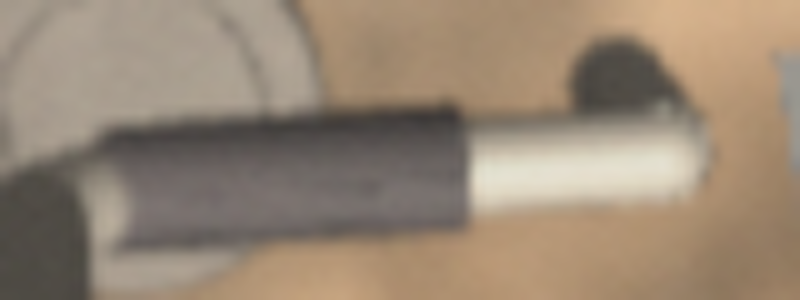

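The toe's underside is at wrist (381.5,198.5), unchanged. In cabinet coordinates the block's centre is about (86, +2) mm and square to the gap, and the rod lies parallel to the gap. Now I'll bring the toe above the open part of the gap.

Request:
{"api": "apply_moves", "payload": {"targets": [[[0, 0, -0.022], [0, 0, 0]], [[0, 0, 0], [0, 0, 0]], [[0.02, 0.016, 0], [0, 0, 0]], [[0.02, 0.016, 0], [0, 0, 0]], [[0.021, 0.016, 0], [0, 0, 0]]]}}

```text
time: 6.75
position: [0.5435, 0.1208, 0.2023]
tcp_rot: [2.33, 2.105, 0.001]
wrist_force: [0.1, -0.5, -0.8]
width: 0.0172
grip_force: 78.7
```

Request:
{"api": "apply_moves", "payload": {"targets": [[[0.021, 0.0155, 0], [0, 0, 0]], [[0, 0, 0], [0, 0, 0]], [[0, 0, 0], [0, 0, 0]], [[0, 0, 0], [0, 0, 0]]]}}

```text
time: 7.08
position: [0.5594, 0.1399, 0.2016]
tcp_rot: [-2.329, -2.108, 0.002]
wrist_force: [0.4, 0.1, -1.7]
width: 0.0175
grip_force: 78.8
```

```bash
cat >> h.py <<'E'
org=np.array([.563,.137]);g=np.radians(-1.87);EX=np.array([np.cos(g),np.sin(g)]);EY=np.array([-EX[1],EX[0]])
def toe():
    s=ctrl.read_state();M=R.from_rotvec(s["tcp_rot"]).as_matrix();t=s["position"]+M@np.array([-.0007,.0469,.109])
    q=M[:2,:2].T@np.c_[EX,EY]
    print("t",round(s["time"],2),"toe cab x,y,z mm",(t[:2]-org)@EX*1e3,(t[:2]-org)@EY*1e3,t[2]*1e3,"F",s["wrist_force"].round(1),"tool per cab x,y",q.T.round(4).tolist(),"pos",s["position"])
E
python3 - <<'E'
from h import *
toe()
im=ctrl.camera("wrist");save("w5.png",im);tp=ctrl.camera("top");save("t5.png",tp)
save("w5c.png",np.hstack([cv2.resize(im[60:260,240:440],(500,500),interpolation=2),cv2.resize(tp[130:205,225:270],(300,500),interpolation=2)]))
E
```

```text
t 7.08 toe cab x,y,z mm 42.950817794217784 -1.1337762390555146 92.54229112772522 F [ 0.4  0.1 -1.7] tool per cab x,y [[0.0668, 0.9978], [0.9978, -0.0668]] pos [0.5594142  0.13988874 0.20159089]
```

View pics/w5c.png

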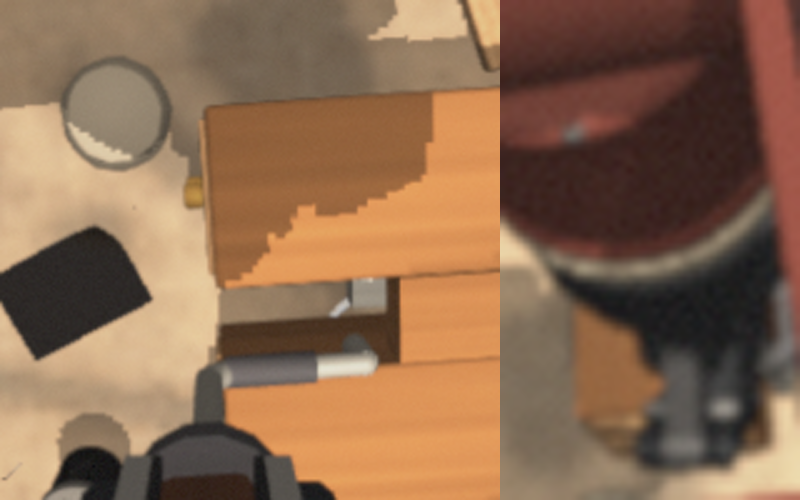

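The toe at wrist (382,197) hovers over the open gap with the foot parallel to the edges. I'll shift 3.5 mm left and go down to just above block height, with the toe still in front of the block.

Request:
{"api": "apply_moves", "payload": {"targets": [[[0.0036, 0.0008, 0], [0, 0, 0]], [[0, 0, 0.015], [0, 0, 0]], [[0, 0, 0.015], [0, 0, 0]], [[0, 0, 0.01], [0, 0, 0]], [[0, 0, 0], [0, 0, 0]]]}}

```text
time: 7.6
position: [0.559, 0.144, 0.1597]
tcp_rot: [-2.327, -2.107, 0.006]
wrist_force: [-0.3, -0.6, -1.6]
width: 0.0175
grip_force: 78.9
```

Request:
{"api": "apply_moves", "payload": {"targets": [[[0, 0, 0.015], [0, 0, 0]], [[0, 0, 0.009], [0, 0, 0]], [[0, 0, 0.006], [0, 0, 0]], [[0, 0, 0], [0, 0, 0]], [[0, 0, 0], [0, 0, 0]]]}}

```text
time: 8.02
position: [0.5608, 0.1445, 0.1323]
tcp_rot: [-2.328, -2.109, 0.001]
wrist_force: [-0.3, -0.2, -1.1]
width: 0.0171
grip_force: 78.9
```

```bash
python3 -c "
from h import *
toe();s=ctrl.read_state();print(s['moment'],s['joint_pos'])"
```

```text
t 8.02 toe cab x,y,z mm 44.24207668841309 3.616322381951399 23.24599706049986 F [-0.3 -0.2 -1.1] tool per cab x,y [[0.066, 0.9978], [0.9978, -0.066]] pos [0.56079613 0.14449723 0.13227223]
[ 0.05154815  0.04695003 -0.03357245] [ 1.16036182e-01  2.02695005e-01  1.74052438e+00 -3.78986320e-06
  1.19894886e+00  2.14754157e-01]
```

Request:
{"api": "apply_moves", "payload": {"targets": [[[-0.001, 0, 0.002], [0, 0, 0]], [[0.0005, 0.008, 0], [0, 0, 0]], [[0.0005, 0.008, 0], [0, 0, 0]], [[0.0005, 0.008, 0], [0, 0, 0]], [[0.0005, 0.008, 0], [0, 0, 0]]]}}

```text
time: 8.43
position: [0.5943, 0.1423, 0.1307]
tcp_rot: [2.328, 2.109, 0.001]
wrist_force: [0.1, 0.4, -1.6]
width: 0.0172
grip_force: 78.8
```

Request:
{"api": "apply_moves", "payload": {"targets": [[[0, 0, 0], [0, 0, 0]], [[0, 0, 0], [0, 0, 0]]]}}

```text
time: 8.6
position: [0.5935, 0.1423, 0.1302]
tcp_rot: [-2.329, -2.109, 0.0]
wrist_force: [0.0, -0.7, -1.3]
width: 0.0172
grip_force: 78.8
```

Request:
{"api": "apply_moves", "payload": {"targets": [[[0, 0, 0], [0, 0, 0]]]}}

```text
time: 8.68
position: [0.5927, 0.1423, 0.13]
tcp_rot: [-2.328, -2.109, 0.001]
wrist_force: [-0.0, 0.1, -1.1]
width: 0.0174
grip_force: 78.8
```

```bash
python3 -c "
from h import *
toe()"
```

```text
t 8.68 toe cab x,y,z mm 76.1970670894416 2.5098968732290876 20.95190861482643 F [-0.   0.1 -1.1] tool per cab x,y [[0.0661, 0.9978], [0.9978, -0.0661]] pos [0.5927233  0.14234674 0.12998903]
```

Request:
{"api": "apply_moves", "payload": {"targets": [[[0, 0, 0.001], [0, 0, 0]], [[0, 0, 0.001], [0, 0, 0]], [[0, 0, 0.001], [0, 0, 0]], [[0, 0, 0], [0, 0, 0]]]}}

```text
time: 9.02
position: [0.5925, 0.1424, 0.127]
tcp_rot: [-2.328, -2.109, 0.001]
wrist_force: [0.1, 0.2, -1.8]
width: 0.0175
grip_force: 78.8
```

Request:
{"api": "apply_moves", "payload": {"targets": [[[0, 0, 0.0005], [0, 0, 0]], [[0, 0, 0], [0, 0, 0]]]}}

```text
time: 9.18
position: [0.5928, 0.1424, 0.1267]
tcp_rot: [-2.328, -2.109, 0.0]
wrist_force: [0.2, 0.4, -1.9]
width: 0.0176
grip_force: 78.8
```

Request:
{"api": "apply_moves", "payload": {"targets": [[[0, 0, 0.0005], [0, 0, 0]], [[0, 0, 0], [0, 0, 0]]]}}

```text
time: 9.35
position: [0.5929, 0.1424, 0.1263]
tcp_rot: [2.328, 2.109, 0.0]
wrist_force: [0.5, 0.4, -1.7]
width: 0.0171
grip_force: 78.8
```

Request:
{"api": "apply_moves", "payload": {"targets": [[[0, 0, 0.0005], [0, 0, 0]], [[0, 0, 0], [0, 0, 0]]]}}

```text
time: 9.52
position: [0.5929, 0.1424, 0.1257]
tcp_rot: [-2.328, -2.109, 0.0]
wrist_force: [0.2, 0.0, -1.2]
width: 0.0175
grip_force: 78.8
```

Request:
{"api": "apply_moves", "payload": {"targets": [[[0, 0, 0.0004], [0, 0, 0]], [[0, 0, 0], [0, 0, 0]]]}}

```text
time: 9.68
position: [0.5929, 0.1424, 0.1253]
tcp_rot: [-2.328, -2.109, 0.0]
wrist_force: [0.2, -0.1, -2.0]
width: 0.0171
grip_force: 78.8
```

Request:
{"api": "apply_moves", "payload": {"targets": [[[0, 0, 0.0004], [0, 0, 0]], [[0, 0, 0], [0, 0, 0]]]}}

```text
time: 9.85
position: [0.5928, 0.1424, 0.1249]
tcp_rot: [-2.328, -2.109, 0.0]
wrist_force: [-0.3, 1.6, -1.8]
width: 0.0174
grip_force: 78.8
```

Request:
{"api": "apply_moves", "payload": {"targets": [[[0, 0, 0.0004], [0, 0, 0]], [[0, 0, 0], [0, 0, 0]]]}}

```text
time: 10.02
position: [0.5929, 0.1424, 0.1246]
tcp_rot: [-2.328, -2.109, 0.0]
wrist_force: [0.3, 0.6, -1.4]
width: 0.0169
grip_force: 78.8
```

Request:
{"api": "apply_moves", "payload": {"targets": [[[0, 0, 0.0004], [0, 0, 0]], [[0, 0, 0], [0, 0, 0]]]}}

```text
time: 10.18
position: [0.5929, 0.1424, 0.1244]
tcp_rot: [2.328, 2.109, 0.0]
wrist_force: [-1.2, -0.5, 0.1]
width: 0.0175
grip_force: 78.8
```

Request:
{"api": "apply_moves", "payload": {"targets": [[[0, 0, 0.0004], [0, 0, 0]], [[0, 0, 0], [0, 0, 0]]]}}

```text
time: 10.35
position: [0.593, 0.1425, 0.1243]
tcp_rot: [2.328, 2.109, 0.0]
wrist_force: [-2.1, -0.3, 2.6]
width: 0.0173
grip_force: 79.2
```

Request:
{"api": "apply_moves", "payload": {"targets": [[[0, 0, 0.0003], [0, 0, 0]], [[0, 0, 0], [0, 0, 0]]]}}

```text
time: 10.52
position: [0.593, 0.1425, 0.1241]
tcp_rot: [2.328, 2.109, 0.0]
wrist_force: [-2.8, -0.9, 5.4]
width: 0.0174
grip_force: 79.4
```

Contact felt at TCP z 0.1244, about 7 N now. I'll ease off to about 4 N and slide inward.

Request:
{"api": "apply_moves", "payload": {"targets": [[[0, 0, -0.0003], [0, 0, 0]], [[0.0001, 0.001, 0], [0, 0, 0]], [[0.0001, 0.001, 0], [0, 0, 0]], [[0.0001, 0.001, 0], [0, 0, 0]]]}}

```text
time: 10.85
position: [0.5952, 0.1426, 0.1242]
tcp_rot: [-2.327, -2.108, 0.002]
wrist_force: [-5.6, 0.4, 7.9]
width: 0.0175
grip_force: 79.8
```

Request:
{"api": "apply_moves", "payload": {"targets": [[[0.0001, 0.001, 0], [0, 0, 0]], [[0.0001, 0.001, 0], [0, 0, 0]]]}}

```text
time: 11.02
position: [0.5973, 0.1426, 0.1242]
tcp_rot: [-2.327, -2.109, 0.002]
wrist_force: [-6.0, -0.5, 7.2]
width: 0.0173
grip_force: 79.7
```

Request:
{"api": "apply_moves", "payload": {"targets": [[[0.0001, 0.001, 0], [0, 0, 0]]]}}

```text
time: 11.1
position: [0.5983, 0.1426, 0.1242]
tcp_rot: [-2.327, -2.109, 0.002]
wrist_force: [-5.6, 0.2, 7.4]
width: 0.0175
grip_force: 79.7
```

Request:
{"api": "apply_moves", "payload": {"targets": [[[0, 0, -0.0006], [0, 0, 0]], [[0, 0, 0], [0, 0, 0]]]}}

```text
time: 11.27
position: [0.599, 0.1424, 0.1243]
tcp_rot: [2.328, 2.109, 0.0]
wrist_force: [-1.5, 0.1, 2.4]
width: 0.0174
grip_force: 78.9
```

Request:
{"api": "apply_moves", "payload": {"targets": [[[0.0001, 0.001, 0], [0, 0, 0]], [[0, 0, 0], [0, 0, 0]]]}}

```text
time: 11.43
position: [0.5999, 0.1424, 0.1243]
tcp_rot: [-2.328, -2.109, 0.0]
wrist_force: [-2.2, 0.9, 1.6]
width: 0.0174
grip_force: 79.3
```

Request:
{"api": "apply_moves", "payload": {"targets": [[[0.0001, 0.001, 0], [0, 0, 0]]]}}

```text
time: 11.52
position: [0.6007, 0.1424, 0.1242]
tcp_rot: [-2.328, -2.109, 0.001]
wrist_force: [-2.5, -0.5, 2.5]
width: 0.0175
grip_force: 79.3
```

Request:
{"api": "apply_moves", "payload": {"targets": [[[0.0001, 0.001, 0], [0, 0, 0]]]}}

```text
time: 11.6
position: [0.602, 0.1424, 0.1242]
tcp_rot: [2.328, 2.109, 0.0]
wrist_force: [-0.0, -0.1, -1.5]
width: 0.0172
grip_force: 78.8
```

Request:
{"api": "apply_moves", "payload": {"targets": [[[0.0001, 0.001, 0], [0, 0, 0]]]}}

```text
time: 11.68
position: [0.6033, 0.1423, 0.124]
tcp_rot: [2.328, 2.109, 0.001]
wrist_force: [0.8, 0.5, -1.4]
width: 0.0173
grip_force: 78.7
```

The force dropped to the rod's weight alone, so the toe is over the pocket. I'll lower it.

Request:
{"api": "apply_moves", "payload": {"targets": [[[0, 0, 0.0005], [0, 0, 0]], [[0, 0, 0.0003], [0, 0, 0]]]}}

```text
time: 11.85
position: [0.603, 0.1423, 0.1231]
tcp_rot: [-2.328, -2.109, 0.0]
wrist_force: [-0.2, 0.4, -1.0]
width: 0.0176
grip_force: 78.7
```

Request:
{"api": "apply_moves", "payload": {"targets": [[[0, 0, 0.0004], [0, 0, 0]], [[0, 0, 0], [0, 0, 0]]]}}

```text
time: 12.02
position: [0.6028, 0.1423, 0.1228]
tcp_rot: [-2.328, -2.109, 0.0]
wrist_force: [-0.6, -0.3, -0.9]
width: 0.0176
grip_force: 78.7
```

Request:
{"api": "apply_moves", "payload": {"targets": [[[0, 0, 0.0004], [0, 0, 0]], [[0, 0, 0], [0, 0, 0]]]}}

```text
time: 12.18
position: [0.6029, 0.1424, 0.1227]
tcp_rot: [-2.328, -2.109, 0.0]
wrist_force: [0.4, -0.1, -2.3]
width: 0.0174
grip_force: 78.7
```

Request:
{"api": "apply_moves", "payload": {"targets": [[[0, 0, 0.0008], [0, 0, 0]], [[0, 0, 0.0008], [0, 0, 0]], [[0, 0, 0], [0, 0, 0]]]}}

```text
time: 12.43
position: [0.6028, 0.1424, 0.121]
tcp_rot: [-2.328, -2.109, 0.0]
wrist_force: [0.3, 0.4, -1.7]
width: 0.0172
grip_force: 78.7
```

Request:
{"api": "apply_moves", "payload": {"targets": [[[0, 0, 0.0008], [0, 0, 0]], [[0, 0, 0.0008], [0, 0, 0]], [[0, 0, 0], [0, 0, 0]]]}}

```text
time: 12.68
position: [0.6028, 0.1424, 0.1194]
tcp_rot: [-2.328, -2.109, 0.0]
wrist_force: [-0.1, 0.1, -2.0]
width: 0.0175
grip_force: 78.7
```

Request:
{"api": "apply_moves", "payload": {"targets": [[[0, 0, 0.0008], [0, 0, 0]], [[0, 0, 0.0006], [0, 0, 0]], [[0, 0, 0], [0, 0, 0]]]}}

```text
time: 12.93
position: [0.6028, 0.1424, 0.118]
tcp_rot: [-2.328, -2.109, 0.0]
wrist_force: [-1.5, 0.1, -1.3]
width: 0.0174
grip_force: 78.7
```

Request:
{"api": "apply_moves", "payload": {"targets": [[[-0.0001, -0.001, 0], [0, 0, 0]], [[-0.0001, -0.001, 0], [0, 0, 0]], [[-0.0001, -0.001, 0], [0, 0, 0]], [[-0.0001, -0.002, 0], [0, 0, 0]], [[-0.0001, -0.002, 0], [0, 0, 0]]]}}

```text
time: 13.35
position: [0.5959, 0.1426, 0.1183]
tcp_rot: [2.328, 2.109, 0.0]
wrist_force: [0.8, 0.1, -1.3]
width: 0.0172
grip_force: 78.7
```

Request:
{"api": "apply_moves", "payload": {"targets": [[[-0.0002, -0.003, 0], [0, 0, 0]], [[-0.0002, -0.003, 0], [0, 0, 0]], [[-0.0002, -0.003, 0], [0, 0, 0]], [[-0.0002, -0.003, 0], [0, 0, 0]], [[-0.0002, -0.003, 0], [0, 0, 0]]]}}

```text
time: 13.77
position: [0.5806, 0.1431, 0.1183]
tcp_rot: [2.328, 2.109, 0.0]
wrist_force: [1.9, 0.2, -1.9]
width: 0.0175
grip_force: 78.7
```

```bash
python3 -c "
from h import *
toe()"
```

```text
t 13.77 toe cab x,y,z mm 64.16316729881125 2.882365738801564 9.309090047546292 F [ 1.9  0.2 -1.9] tool per cab x,y [[0.066, 0.9978], [0.9978, -0.066]] pos [0.58059781 0.14309962 0.11829975]
```

Request:
{"api": "apply_moves", "payload": {"targets": [[[-0.0003, -0.005, 0], [0, 0, 0]], [[-0.0003, -0.005, 0], [0, 0, 0]], [[-0.0003, -0.005, 0], [0, 0, 0]], [[-0.0003, -0.005, 0], [0, 0, 0]], [[-0.0003, -0.005, 0], [0, 0, 0]]]}}

```text
time: 14.18
position: [0.5553, 0.1441, 0.1183]
tcp_rot: [2.328, 2.109, 0.0]
wrist_force: [0.3, -0.5, -1.1]
width: 0.0173
grip_force: 78.8
```

Request:
{"api": "apply_moves", "payload": {"targets": [[[-0.0003, -0.005, 0], [0, 0, 0]], [[-0.0003, -0.005, 0], [0, 0, 0]], [[-0.0003, -0.005, 0], [0, 0, 0]], [[-0.0003, -0.005, 0], [0, 0, 0]], [[-0.0003, -0.005, 0], [0, 0, 0]]]}}

```text
time: 14.6
position: [0.5304, 0.145, 0.1183]
tcp_rot: [2.328, 2.109, 0.0]
wrist_force: [0.3, 0.1, -1.3]
width: 0.0175
grip_force: 78.8
```

Request:
{"api": "apply_moves", "payload": {"targets": [[[-0.0003, -0.005, 0], [0, 0, 0]], [[-0.0003, -0.005, 0], [0, 0, 0]], [[-0.0003, -0.005, 0], [0, 0, 0]], [[-0.0003, -0.005, 0], [0, 0, 0]], [[-0.0003, -0.005, 0], [0, 0, 0]]]}}

```text
time: 15.02
position: [0.5053, 0.146, 0.1182]
tcp_rot: [2.328, 2.109, 0.0]
wrist_force: [1.6, 0.4, -1.4]
width: 0.0174
grip_force: 78.8
```

Request:
{"api": "apply_moves", "payload": {"targets": [[[-0.0003, -0.005, 0], [0, 0, 0]], [[-0.0003, -0.005, 0], [0, 0, 0]], [[-0.0003, -0.005, 0], [0, 0, 0]], [[-0.0003, -0.005, 0], [0, 0, 0]], [[-0.0003, -0.005, 0], [0, 0, 0]]]}}

```text
time: 15.43
position: [0.4803, 0.147, 0.1182]
tcp_rot: [2.328, 2.109, 0.0]
wrist_force: [1.3, -0.5, -0.6]
width: 0.0169
grip_force: 78.8
```

Request:
{"api": "apply_moves", "payload": {"targets": [[[-0.0003, -0.005, 0], [0, 0, 0]], [[-0.0003, -0.005, 0], [0, 0, 0]], [[-0.0003, -0.005, 0], [0, 0, 0]], [[0, -0.003, 0], [0, 0, 0]], [[0, 0, 0], [0, 0, 0]]]}}

```text
time: 15.85
position: [0.4619, 0.1479, 0.118]
tcp_rot: [-2.328, -2.109, 0.001]
wrist_force: [0.4, 0.4, -2.0]
width: 0.0172
grip_force: 78.8
```

Run:
```python
from h import *
toe()
im=ctrl.camera("wrist");sd=ctrl.camera("side")
save("w6.png",np.hstack([im[80:280,240:520],cv2.resize(sd[180:260,300:400],(300,240),interpolation=2)[:200]]))
```

```text
t 15.85 toe cab x,y,z mm -54.76485984176459 3.8013814468109093 9.001924565126718 F [ 0.4  0.4 -2. ] tool per cab x,y [[0.0658, 0.9978], [0.9978, -0.0658]] pos [0.46187825 0.14789743 0.11804184]
```

View pics/w6.png

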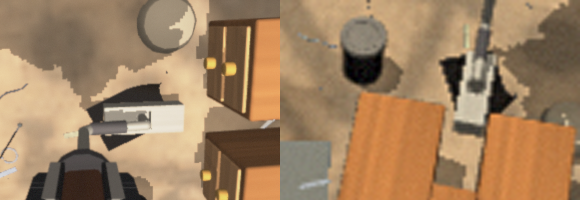

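The block is wholly out. Its far end is at crop column 184, the cabinet fronts start at column 205, and it lies flat. I'll unload the toe, lift out and carry the rod back.

Request:
{"api": "apply_moves", "payload": {"targets": [[[0, 0.001, 0], [0, 0, 0]], [[0, 0, -0.005], [0, 0, 0]], [[0, 0, -0.008], [0, 0, 0]], [[0, 0, -0.025], [0, 0, 0]], [[0, 0, -0.024], [0, 0, 0]]]}}

```text
time: 16.37
position: [0.463, 0.1476, 0.1806]
tcp_rot: [-2.327, -2.108, 0.003]
wrist_force: [0.1, -0.1, -1.7]
width: 0.0174
grip_force: 78.7
```

Request:
{"api": "apply_moves", "payload": {"targets": [[[-0.02, -0.001, 0], [0, 0, 0]], [[-0.037, -0.001, 0], [0, 0, 0]], [[-0.037, -0.001, 0], [0, 0, 0]], [[-0.037, -0.001, 0], [0, 0, 0]], [[-0.037, -0.001, 0], [0, 0, 0]]]}}

```text
time: 16.78
position: [0.4421, -0.0204, 0.1813]
tcp_rot: [2.326, 2.109, 0.001]
wrist_force: [0.6, -0.1, -1.4]
width: 0.0174
grip_force: 78.8
```

Request:
{"api": "apply_moves", "payload": {"targets": [[[-0.037, -0.001, 0], [0, 0, 0]], [[-0.037, -0.001, 0], [0, 0, 0]], [[-0.037, -0.001, 0], [0, 0, 0]], [[-0.037, -0.001, 0], [0, 0, 0]], [[-0.017, 0, 0], [0, 0, 0]]]}}

```text
time: 17.2
position: [0.4216, -0.1868, 0.1815]
tcp_rot: [2.329, 2.105, -0.001]
wrist_force: [0.5, -0.4, -1.5]
width: 0.0175
grip_force: 78.7
```

Request:
{"api": "apply_moves", "payload": {"targets": [[[0, 0, 0], [0, 0, -1.6]], [[0, 0, 0], [0, 0, -1.6]], [[0, 0, 0], [0, 0, 0]], [[0, 0, 0], [0, 0, 0]]]}}

```text
time: 17.53
position: [0.4222, -0.183, 0.1808]
tcp_rot: [2.269, 2.172, 0.0]
wrist_force: [0.9, -0.1, -1.5]
width: 0.0173
grip_force: 78.7
```

Run:
```python
from h import *
s=ctrl.read_state();p=s["position"];M=R.from_rotvec(s["tcp_rot"]).as_matrix();print(s["time"],p,s["tcp_rot"],np.degrees(np.arctan2(M[1,0],M[0,0])))
print("tool shift to front pose",M.T@(np.array([.4204,-.1830,.1405])-p),"then to hang",M.T@(np.array([.5431,-.1885,.1285])-[.4204,-.1830,.1405]))
# toe check vs earlier and block location
im=ctrl.camera("wrist");save("w7.png",im);sd=ctrl.camera("side");save("s7.png",sd)
h=cv2.cvtColor(cv2.cvtColor(sd,cv2.COLOR_RGB2BGR),cv2.COLOR_BGR2HSV)
```

```text
17.5333 [ 0.42215598 -0.18299169  0.18079814] [2.26933595e+00 2.17173486e+00 2.55306223e-04] 87.48203152795124
tool shift to front pose [-7.56033898e-05 -1.77368081e-03  4.02972994e-02] then to hang [-1.01217388e-04  1.22817264e-01  1.20602445e-02]
```

Request:
{"api": "apply_moves", "payload": {"targets": [[[0, 0, 0.02], [0, 0, 0]], [[0, 0, 0.02], [0, 0, 0]], [[0, 0, 0], [0, 0, 0]], [[0, 0.02, 0], [0, 0, 0]], [[0, 0.02, 0], [0, 0, 0]]]}}

```text
time: 18.05
position: [0.462, -0.1841, 0.1406]
tcp_rot: [-2.269, -2.172, 0.001]
wrist_force: [0.5, 0.0, -0.2]
width: 0.0175
grip_force: 78.8
```

Request:
{"api": "apply_moves", "payload": {"targets": [[[0, 0.01, 0], [0, 0, 0]], [[0, 0.01, 0], [0, 0, 0]], [[0, 0.01, 0], [0, 0, 0]], [[0, 0, 0], [0, 0, 0]]]}}

```text
time: 18.38
position: [0.4934, -0.1859, 0.1407]
tcp_rot: [2.267, 2.173, 0.001]
wrist_force: [-1.5, 0.8, -1.7]
width: 0.0171
grip_force: 78.9
```

Run:
```python
from h import *
s=ctrl.read_state();p=s["position"];M=R.from_rotvec(s["tcp_rot"]).as_matrix();print(s["time"],p,s["wrist_force"])
print("to hang",M.T@(np.array([.5431,-.1885,.1285])-p))
```

```text
18.3833 [ 0.49344654 -0.18586362  0.14074359] [-1.45981351  0.84267955 -1.69991993]
to hang [-0.00053324  0.04970686  0.01229904]
```

Request:
{"api": "apply_moves", "payload": {"targets": [[[-0.0005, 0.01, 0], [0, 0, 0]], [[0, 0.01, 0], [0, 0, 0]], [[0, 0.01, 0], [0, 0, 0]]]}}

```text
time: 18.63
position: [0.5226, -0.1877, 0.1403]
tcp_rot: [2.269, 2.173, 0.0]
wrist_force: [-0.1, 0.7, -0.4]
width: 0.0174
grip_force: 78.9
```

Request:
{"api": "apply_moves", "payload": {"targets": [[[0, 0.01, 0], [0, 0, 0]], [[0, 0.009, 0], [0, 0, 0]], [[0, 0, 0], [0, 0, 0]], [[0, 0, 0], [0, 0, 0]]]}}

```text
time: 18.97
position: [0.5412, -0.1883, 0.14]
tcp_rot: [-2.268, -2.174, 0.0]
wrist_force: [-0.1, -0.7, -1.9]
width: 0.0173
grip_force: 78.8
```

Request:
{"api": "apply_moves", "payload": {"targets": [[[0, 0, 0.004], [0, 0, 0]], [[0, 0, 0.004], [0, 0, 0]], [[0, 0, 0.003], [0, 0, 0]], [[0, 0, 0], [0, 0, 0]]]}}

```text
time: 19.3
position: [0.5404, -0.1882, 0.1288]
tcp_rot: [-2.268, -2.173, 0.0]
wrist_force: [0.6, -0.2, -1.8]
width: 0.0174
grip_force: 79.1
```

Run:
```python
from h import *
s=ctrl.read_state();print(s["time"],s["position"],s["wrist_force"])
```

```text
19.3 [ 0.54039291 -0.1882342   0.12875549] [ 0.58748482 -0.19433732 -1.82632975]
```

Request:
{"api": "apply_moves", "payload": {"targets": [[[0, 0, 0.0004], [0, 0, 0]], [[0, 0, 0.0003], [0, 0, 0]], [[0, 0, 0], [0, 0, 0]]]}}

```text
time: 19.55
position: [0.5407, -0.1884, 0.1285]
tcp_rot: [-2.268, -2.173, 0.0]
wrist_force: [-1.2, 0.2, 0.3]
width: 0.0176
grip_force: 79.2
```

Request:
{"api": "apply_moves", "payload": {"targets": [[[0, 0, 0], [0, 0, 0]], [[0, 0, 0], [0, 0, 0]], [[0, 0, 0], [0, 0, 0]], [[0, 0, 0], [0, 0, 0]], [[0, 0, 0], [0, 0, 0]]], "hand": 1}}

```text
time: 19.97
position: [0.541, -0.1884, 0.1286]
tcp_rot: [2.268, 2.173, 0.0]
wrist_force: [-0.4, 0.9, 0.9]
width: 0.0768
grip_force: 0.0
```

Request:
{"api": "apply_moves", "payload": {"targets": [[[0, 0, 0], [0, 0, 0]], [[0, 0, 0], [0, 0, 0]], [[0, 0, 0], [0, 0, 0]], [[0, 0, -0.005], [0, 0, 0]], [[0, 0, -0.01], [0, 0, 0]]]}}

```text
time: 20.38
position: [0.5399, -0.1879, 0.1426]
tcp_rot: [-2.267, -2.171, 0.001]
wrist_force: [-0.6, -0.2, 0.6]
width: 0.0852
grip_force: 0.0
```

Request:
{"api": "apply_moves", "payload": {"targets": [[[0, 0, -0.02], [0, 0, 0]], [[0, 0, -0.03], [0, 0, 0]], [[0, 0, -0.03], [0, 0, 0]], [[0, 0, -0.03], [0, 0, 0]], [[-0.03, -0.02, 0], [0, 0, 0]]]}}

```text
time: 20.8
position: [0.525, -0.2158, 0.2626]
tcp_rot: [2.254, 2.171, 0.01]
wrist_force: [-0.3, -1.6, 1.5]
width: 0.0854
grip_force: 0.0
```

Request:
{"api": "apply_moves", "payload": {"targets": [[[-0.03, -0.03, 0], [0, 0, 0]], [[-0.03, -0.03, 0], [0, 0, 0]], [[-0.03, -0.03, 0], [0, 0, 0]], [[0, 0, 0], [0, 0, 0]], [[0, 0, 0], [0, 0, 0]]]}}

```text
time: 21.22
position: [0.4264, -0.3037, 0.2548]
tcp_rot: [2.272, 2.167, 0.0]
wrist_force: [0.6, -0.4, -0.3]
width: 0.0848
grip_force: 0.0
```

Run:
```python
from h import *
sd=ctrl.camera("side");t=ctrl.camera("top")
z=lambda i,x,y,w,h:cv2.resize(i[y:y+h,x:x+w],(400,300),interpolation=2)
save("end.png",np.vstack([np.hstack([z(sd,170,140,80,60),z(t,370,150,80,60)]),np.hstack([z(sd,300,170,120,90),z(t,220,125,140,105)])]))
```

```text
(no output)
```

View pics/end.png

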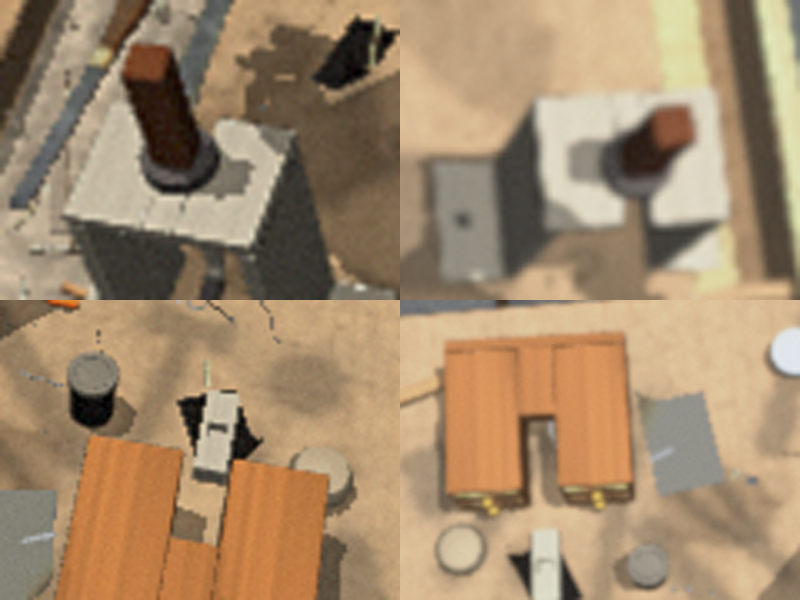

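The rod hangs on its collar in the slot at top-crop (640,160), as at the start. The block lies flat in front of the mouth at crop (217,432), and the canister, wax and tin are where they were.

```bash
python3 -c "
from h import *
print(ctrl.finish_job())"
```

```text
the job is handed in; nothing more can be done
None
```

I drew the block out onto the bench in front of the gap, hung the rod back on its collar and handed the job in at about 21 s; it returned no verdict, but the last pictures show the canister, wax and tin unmoved, and my estimate of the peak force on the block is about 11 N.

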